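# Wedge the tube rack tight on the shaker

## Task

The steel tube rack sits loose on the bench shaker. Take the tapered wedge, not the straight spacer, out of its stand and set it upright, thin end down, in the middle of the gap between the rack and the fixed clamp block, its broad sloping faces against the two. Then tap or press it down until the rack is driven home against its end stop and the wedge is tight; leave the wedge standing there and leave the spacer in its stand.

Things in the scene. Friction and masses are not known exactly. Their poses are not given: they have to be found in the camera images.
- wedge_mid (a point): Centre, half-way up, of the grey wedge, upright in a white stand 36 mm high (lower 30 mm hidden). 100 mm tall (z), 36 wide (x). Thickness (y): 8 mm at the bottom, widening 8 degrees on each side to 26.5 at 66 mm up; above it a straight head 27 (y) x 36 (x) x 34 tall. Head's middle 33 mm, top 50 mm above this point: hold it by the head, across its 36 mm. Same turned half round. 90 g.
- gap_mouth (a point): Middle of the gap's top opening, level with the tops of clamp block (+y, fixed) and steel rack (-y); x along the gap (110 mm), y across, z up. 18 mm wide with the rack at 0, 62 deep, black-lined walls sloped as the wedge: wedge x along gap x. Set in loosely, the wedge rests 36 to 43 mm deep (bottom end below this point). Only tube caps rise higher (20 mm), from 110 mm to -y on.
- tube_rack (a joint): How far the rack has slid from the clamp block (to -y of the gap), in m: 0 nearest, 0.006 hard against its end stop. Starts at 0 to 0.002, slides stiffly, stays where left. Pressing the wedge down with 5 to 15 N pushes it away; the wedge is tight 57 mm deep, its top then 43 mm above the gap's mouth and its centre 3 mm to -y, and stays by friction.
- spacer_mid (a point): Centre of the straight spacer, a bystander: a grey plastic plate of the wedge's width and height (36 x 100 mm), an even 14 mm thick from top to bottom, upright in a similar white stand. Leave it there.
There are look-alikes about, which are no part of the job. Leave any orange or turquoise look-alike of the part that bears wedge_mid alone.

How it is judged:
By the outcome, as a careful person would: the job done as asked, in the order asked, and still so for the second after the job is handed in, with the robot touching nothing.
It also fails if it takes over 51 s, if anything falls off the work surface, if the arm or the gripper's body presses on something with over 40 N, if the wrist force passes 120 N, or if a joint passes its speed limit or range.

## Robot

A 6-joint arm with a two-finger parallel gripper is mounted at the origin on the work surface. World frame = base frame: x ahead of the robot, y to its left, z up, the work surface at z = 0. Lengths are in m, angles in rad, forces in N, time in s.
With the tool pointing down it reaches from about 0.425 to 0.95 m from the base axis. Payload 3.5 kg.
Tool frame: the origin (TCP) lies on the centre line of the jaws, within the pads' length; the fingertips stand 14 mm ahead of it and the grasp point (between the pads) lies 5 mm behind it (ctrl.tip_reach is the distance from the TCP to the fingertips, in m); z points along the fingers, y is the line along which they close (so a half turn about z gives the same grasp; the last joint's range is limited). The gripper opens to 85 mm and grips with 20 to 120 N. Pads are 22 mm wide; open, the fingers measure 114 mm over their backs; the gripper's body (76 mm by 85 mm) begins 54 mm behind the grasp point. The pads swing forward as they close: fully open they stand 13 mm farther back than shut.
Start: joints at [-1.333, 0.286, 1.577, -0, 1.279, -0.15], TCP at [0.255, -0.625, 0.245] pointing down, gripper open.
Joint ranges: [-2.77, 2.77], [-0.9, 2.22], [0.21, 2.48], [-1.53, 4.67], [0.24, 2.81], [-2.84, 2.84]. Speed limits (rad/s): [2.79, 2.79, 3.14, 3.14, 3.14, 3.14].

## Interface

Orientations are given as a unit quaternion [x, y, z, w].
In Python, from plant import get_state, imaging, workorder, ctrl gives the robot as it stands. The module is installed in compiled form; this text tells all that it offers.
- The arm moves only by the shell command python3 -m jog 'ROWS' [FORCE]. ROWS is JSON, a list of rows, each a list of 7 numbers: the closure, from 0 (fully open) to 1 (shut), then the shift along the tool's x, y, z in mm, then the turn, a rotation vector about the tool's x, y, z in rad. In form: [[gripper, tx, ty, tz, ax, ay, az], ...]. A call has 1 to 12 rows; each row is the pose to reach, as a shift and turn from the pose commanded when the call began, along the tool's axes at that moment; what a row does not reach only later rows make up. A row lasts 1/10 s, in which the tool goes at most 50 mm and 8.59 degrees, less where a joint would pass 70% of its speed; a pose out of reach is approached as far as the arm can. A call with a gripper value outside its range is refused whole. The fingers move at their own pace and stop on an object; FORCE is the grip in N (left out, the last holds). Time passes only in rows, so rows that repeat a pose let the fingers close. It gives the time, the measured TCP pose, the force, the opening and the grip force at its end, in the units of the state.
- get_state(): the state, without advancing time (a new reading comes with each control period).
- imaging.read_camera(name): name is "side" or "top"; returns a dict with "image" (384x512x3 uint8, blue, green, red), "fx", "fy", "cx", "cy" (pixels), "R" (3x3) and "t" (3): a world point X has camera coordinates R X + t. Camera axes: x right, y down, z forward; pixel columns grow to the right and rows downward; lengths in m; the calibration is good to about 2 mm. A picture is of the moment at which its call begins. There is no depth.
- workorder.sign_off(): hands the job in; it is judged then, once.
The state is a dict: "time": time; "qpos": joint angles; "dq": joint speeds; "joint_efforts": joint torques, N m; "eef_pos": TCP position; "tcp_rot": TCP orientation; "contact_force": force on the tool from outside, world axes, zero at the start; "wrist_torque": the same for the moment, N m; "opening": opening from 0.0 (shut) to 1.0 (fully open); "finger_force": force on a finger pad.
Only numpy, scipy, OpenCV 4.12 (cv2) and the standard library are available. Lean on these libraries where they do the work, as an engineer would, in place of code of your own. Each camera call takes 0.05 s, during which the arm holds its last target. There are 200 camera calls.

## Working session

There is one attempt and no reset: what is moved stays moved. The work goes in short steps, Python scripts to look and compute and a shell command to move; the robot and the scene stay as the last step left them, time stands still between calls to the robot, and variables do not carry over. Pictures are saved under pics/ and viewed, at most 10 in all, crops included, and the job is handed in when it is done.

```bash
mkdir -p pics; cat > h.py <<'E'
import numpy as np,cv2
from plant import get_state,imaging,workorder,ctrl
from scipy.spatial.transform import Rotation as Ro
def cam(n): return imaging.read_camera(n)
def proj(c,X):
    p=c["R"]@np.array(X)+np.ravel(c["t"]); return np.array([c["fx"]*p[0]/p[2]+c["cx"],c["fy"]*p[1]/p[2]+c["cy"]])
def ray(c,u,v):
    R=np.array(c["R"]);d=R.T@np.array([(u-c["cx"])/c["fx"],(v-c["cy"])/c["fy"],1]); return -R.T@np.ravel(c["t"]),d
def plane(c,u,v,z):
    o,d=ray(c,u,v); return o+d*(z-o[2])/d[2]
def tri(c1,p1,c2,p2):
    o1,d1=ray(c1,*p1);o2,d2=ray(c2,*p2)
    s=np.linalg.lstsq(np.c_[d1,-d2],o2-o1,rcond=None)[0]
    a=o1+s[0]*d1;b=o2+s[1]*d2; return (a+b)/2,np.linalg.norm(a-b)
def tool(P):  # world displacement target -> tool mm
    s=get_state(); return Ro.from_quat(s["tcp_rot"]).inv().apply(np.array(P)-s["eef_pos"])*1000
E
python3 - <<'E'
from h import *
for n in("top","side"):
    c=cam(n);cv2.imwrite(f"pics/{n}0.png",cv2.resize(c["image"],(800,600),interpolation=cv2.INTER_CUBIC))
    print(n,c["fx"],c["cx"],c["cy"],"campos",ray(c,0,0)[0].round(3),"fwd",np.array(c["R"])[2].round(2))
s=get_state();print(s["time"],s["eef_pos"],Ro.from_quat(s["tcp_rot"]).as_matrix().round(3),s["opening"],ctrl.tip_reach)
E
```

```text
top 431.09467044267524 254.29384926390475 192.78207816969143 campos [0.541 0.188 0.807] fwd [ 0.03 -0.03 -1.  ]
side 482.99091719502064 257.7636617556363 192.9285571476421 campos [ 0.467 -0.309  0.681] fwd [ 0.12  0.63 -0.76]
0.1 [ 0.2551424  -0.6243058   0.24404913] [[ 0.926  0.378 -0.   ]
 [ 0.378 -0.926  0.002]
 [ 0.    -0.002 -1.   ]] 1.0024278481534934 0.014
```

View pics/top0.png

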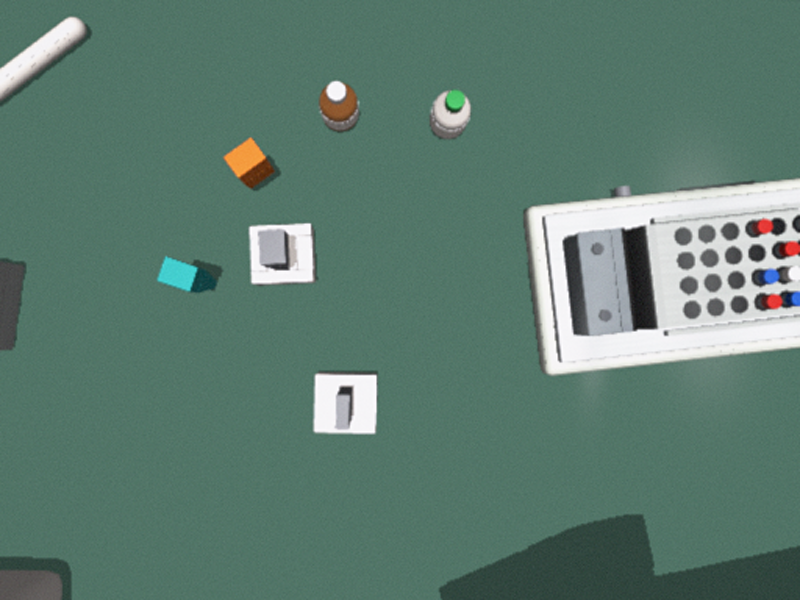

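View pics/side0.png

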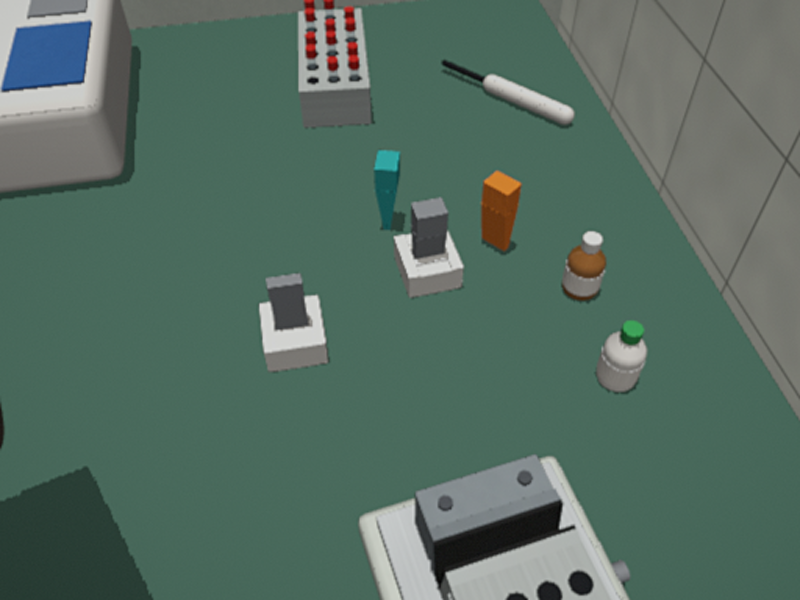

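The top view shows the wedge head at about (273,248), the spacer at (345,407), the clamp block at (605,282) and the black gap at (640,280), all in 800x600 pixels. The side view shows the wedge at (429,208) and the gap near (500,545). Next I'll enlarge crops to get corners.

```bash
python3 - <<'E'
from h import *
t=cam("top");s=cam("side")
def crop(c,u,v,w,h,sx): 
    im=c["image"][v:v+h,u:u+w]; return cv2.resize(im,(400,300),interpolation=cv2.INTER_CUBIC)
A=crop(t,350,135,100,75,4);B=crop(t,150,135,60,45,0);C=crop(s,230,282,136,102,0);D=crop(s,240,115,72,54,0)
cv2.imwrite("pics/crop1.png",np.vstack([np.hstack([A,B]),np.hstack([C,D])]))
# grey top of wedge: print segment stats
for n,c,r in(("top",t,(150,135,60,45)),("side",s,(240,115,72,54))):
    u,v,w,h=r;hsv=cv2.cvtColor(c["image"][v:v+h,u:u+w],cv2.COLOR_BGR2HSV)
    m=((hsv[...,1]<45)&(hsv[...,2]>95)&(hsv[...,2]<160)).astype(np.uint8)
    k,l,st,ce=cv2.connectedComponentsWithStats(m)
    for i in range(1,k):
        if st[i,4]>40:
            cn=cv2.findContours((l==i).astype(np.uint8),0,1)[0][0]
            print(n,st[i],ce[i]+[u,v],(cv2.boxPoints(cv2.minAreaRect(cn))+[u,v]).round(1).tolist())
E
```

```text
side [ 23  11  24  15 236] [274.45762712 132.83898305] [[262.7, 129.2], [284.2, 125.2], [286.3, 136.5], [264.8, 140.5]]
side [24 44 23 10 75] [275.98666667 164.70666667] [[263.8, 163.0], [285.4, 158.9], [286.6, 165.4], [265.1, 169.5]]
```

View pics/crop1.png

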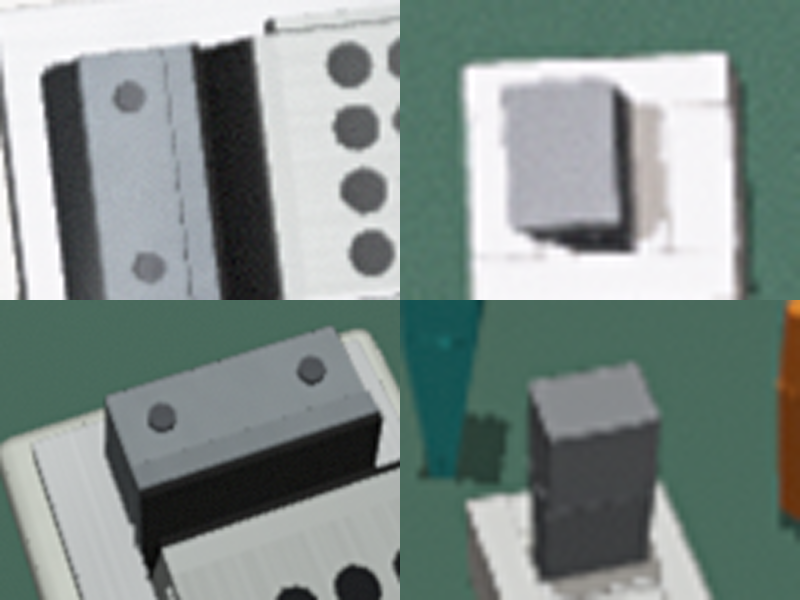

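The crops show the wedge head top clearly in both views. The clamp block's gap-side edge runs from (398.8,146.3) to (405.8,211.8) in top pixels, and from (359.5,320.4) to (279.3,346.6) in side pixels. Next I'll take sub-pixel edges and triangulate.

```bash
python3 - <<'E'
from h import *
t=cam("top");s=cam("side")
g=cv2.cvtColor(t["image"],cv2.COLOR_BGR2GRAY).astype(float)
L=[];Rr=[]
for v in range(152,206):
    r=g[v,390:430]; x=int(np.argmin(cv2.blur(r[None],(7,1))[0])); lo=r[x]
    def cross(rng,step):
        top=max(r[max(0,x-10):x]) if step<0 else max(r[x:x+10]); top=np.median(r[:4]) if step<0 else np.median(r[-14:-8]); th=(lo+top)/2;i=x
        while r[i]<th:i+=step
        return 390+i-step*(r[i]-th)/(r[i]-r[i-step])
    try: L.append((v,cross(0,-1)));Rr.append((v,cross(0,1)))
    except IndexError: pass
L=np.array(L);Rr=np.array(Rr)
def fit(a):
    p=np.polyfit(a[:,0],a[:,1],1)
    for _ in range(3):
        e=abs(np.polyval(p,a[:,0])-a[:,1]);k=e<max(.3,1.5*np.median(e));p=np.polyfit(a[k,0],a[k,1],1)
    return p,k.sum()
pl,pr=fit(L),fit(Rr);print("edges",pl,pr)
for n,a,b in(("clampHiX",(398.8,146.3),(359.5,320.4)),("clampLoX",(405.8,211.8),(279.3,346.6))):
    print(n,tri(t,a,s,b))
for z in(.08,.1,.12,.14,):
    a=[plane(t,np.polyval(p[0],v),v,z) for p in(pl,pr) for v in(150,205)]
    dl=a[1]-a[0];dl/=np.linalg.norm(dl);n=np.array([-dl[1],dl[0],0]);print(z,"yaw",np.degrees(np.arctan2(-dl[1],-dl[0])),"w",abs(n@(a[2]-a[0]))*1e3,abs(n@(a[3]-a[1]))*1e3,a[0],a[2])
B=np.array([[103,85],[211,82],[218,222],[112,226]])/6.667+[150,135]
D=np.array([[130,82],[232,64],[258,114],[153,141]])/5.556+[240,115]
for z in(.106,):
    P=np.array([plane(t,*q,z) for q in B]);print(P.round(4),P.mean(0),[np.linalg.norm(P[i]-P[i-1])*1e3 for i in range(4)])
    P2=np.array([plane(s,*q,z) for q in D]);print(P2.round(4),P2.mean(0),[np.linalg.norm(P2[i]-P2[i-1])*1e3 for i in range(4)])
print("tri centre",tri(t,B.mean(0),s,D.mean(0)))
E
```

```text
edges (array([1.16706116e-01, 3.80222626e+02]), np.int64(54)) (array([1.05630622e-01, 3.97492638e+02]), np.int64(42))
clampHiX (array([ 0.64467979, -0.06793816,  0.111729  ]), np.float64(0.0008297543321285641))
clampLoX (array([ 0.53787122, -0.08115367,  0.11051075]), np.float64(0.0010778499240861874))
0.08 yaw 7.372982701639483 w 26.893460919651528 25.754326212930604 [ 0.64255709 -0.07771304  0.08      ] [ 0.64324878 -0.10474121  0.08      ]
0.1 yaw 7.372982701639493 w 26.15411029289022 25.046292491118642 [ 0.63977563 -0.07040511  0.1       ] [ 0.6404483  -0.09669023  0.1       ]
0.12 yaw 7.372982701639429 w 25.41475966612886 24.338258769306677 [ 0.63699417 -0.06309718  0.12      ] [ 0.63764782 -0.08863924  0.12      ]
0.14 yaw 7.3729827016394545 w 24.675409039367576 23.63022504749472 [ 0.6342127  -0.05578924  0.14      ] [ 0.63484734 -0.08058826  0.14      ]
[[0.6329 0.3129 0.106 ]
 [0.6343 0.2868 0.106 ]
 [0.6001 0.2842 0.106 ]
 [0.5985 0.3098 0.106 ]] [0.61643496 0.29840125 0.106     ] [np.float64(34.486256859887476), np.float64(26.186923699942362), np.float64(34.253567227809945), np.float64(25.67544755816953)]
[[0.5985 0.3088 0.106 ]
 [0.632  0.3108 0.106 ]
 [0.6348 0.2867 0.106 ]
 [0.6001 0.2811 0.106 ]] [0.61634823 0.29687523 0.106     ] [np.float64(27.74445057407058), np.float64(33.534518939397174), np.float64(24.28107890054164), np.float64(35.09554033719698)]
tri centre (array([0.6166934 , 0.29868514, 0.10416269]), np.float64(0.0001496639952151285))
```

Measured: wedge centre (0.6165, 0.298), top z 0.106 (matches the stand geometry), yaw about 4.2°. The gap mouth is at z of about 0.111, yaw about 7.3°. I'll move above the wedge now.

```bash
python3 -m jog '[[0,683,-717,46,0,0,-1.257],[0,683,-717,46,0,0,-1.257],[0,683,-717,46,0,0,-1.257],[0,683,-717,46,0,0,-1.257],[0,683,-717,46,0,0,-1.257],[0,683,-717,46,0,0,-1.257],[0,683,-717,46,0,0,-1.257],[0,683,-717,46,0,0,-1.257],[0,683,-717,46,0,0,-1.257],[0,683,-717,46,0,0,-1.257],[0,683,-717,46,0,0,-1.257],[0,683,-717,46,0,0,-1.257]]' 60
cat >> h.py <<'E'
def goto(P,yaw):  # yaw deg of tool y axis in world
    s=get_state();M=Ro.from_quat(s["tcp_rot"])
    T=np.array(P,float);y=np.radians(yaw);Y=np.array([np.cos(y),np.sin(y),0]);Z=np.array([0,0,-1.]);X=np.cross(Y,Z)
    rv=(M.inv()*Ro.from_matrix(np.c_[X,Y,Z])).as_rotvec()
    print("t",s["time"],"pos",np.round(s["eef_pos"],4),"rows mm",tool(P).round(1),"turn",rv.round(4),"F",np.round(s["contact_force"],1),"q6",s["qpos"][5].round(2))
E
python3 -c "
from h import *
goto([.6165,.298,.2],4.2)"
```

```text
time: 1.5
eef_pos: [0.4743, -0.0648, 0.2178]
tcp_rot: [0.681, 0.733, 0.0, 0.001]
contact_force: [-0.1, -0.8, -0.3]
opening: 0.998
finger_force: 0.0
t 1.5 pos [ 0.4743 -0.0648  0.2178] rows mm [351.3 168.6  17.8] turn [0.0012 0.0006 0.0006] F [-0.1 -0.8 -0.3] q6 -0.42
```

```bash
python3 -m jog '[[0,351,169,18,0,0,0],[0,351,169,18,0,0,0],[0,351,169,18,0,0,0],[0,351,169,18,0,0,0],[0,351,169,18,0,0,0],[0,351,169,18,0,0,0],[0,351,169,18,0,0,0],[0,351,169,18,0,0,0],[0,351,169,18,0,0,0],[0,351,169,18,0,0,0]]'
python3 - <<'E'
from h import *
goto([.6165,.298,.086],4.2)
s=cam("side");t=cam("top")
cv2.imwrite("pics/c2.png",np.hstack([cv2.resize(s["image"][285:384,235:367],(400,300),interpolation=cv2.INTER_CUBIC),cv2.resize(t["image"][140:217,375:452+26][:, :103],(400,300),interpolation=cv2.INTER_CUBIC)]).clip(0,90)*2.8)
E
```

```text
time: 2.5
eef_pos: [0.6162, 0.2965, 0.1987]
tcp_rot: [0.68, 0.733, -0.001, -0.0]
contact_force: [-0.2, -0.5, -0.1]
opening: 0.997
finger_force: 0.0
t 2.5 pos [0.6162 0.2965 0.1987] rows mm [  1.6   0.6 112.7] turn [-0.0011  0.0007  0.0024] F [-0.2 -0.5 -0.1] q6 0.22[ WARN:0@1.984] global loadsave.cpp:1063 imwrite_ Unsupported depth image for selected encoder is fallbacked to CV_8U.
```

View pics/c2.png

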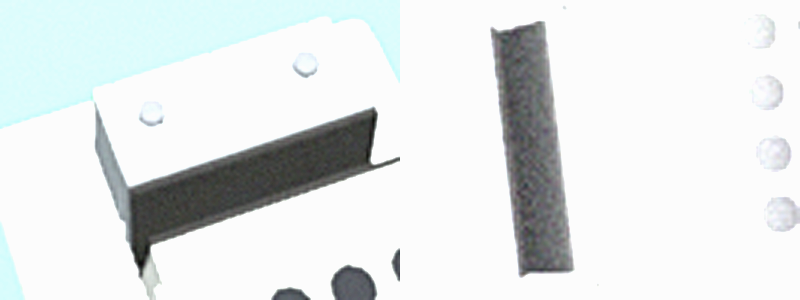

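The side crop shows the clamp's black wall and a thin black strip of about 2.6 px, the rack's liner top, so the liner explains the wider band. The gripper is over the wedge; I'll descend and grip.

```bash
python3 -m jog '[[0,1,0.5,50,0,0,0],[0,1,0.5,95,0,0,0],[0,1,0.5,113,0,0,0],[0,1,0.5,113,0,0,0],[0,1,0.5,113,0,0,0],[1,1,0.5,113,0,0,0],[1,1,0.5,113,0,0,0],[1,1,0.5,113,0,0,0],[1,1,0.5,113,0,0,0],[1,1,0.5,113,0,0,0],[1,1,0.5,113,0,0,0],[1,1,0.5,113,0,0,0]]' 60
python3 - <<'E'
from h import *
t=cam("top");s=cam("side")
g=cv2.cvtColor(t["image"],cv2.COLOR_BGR2GRAY)
for v in(165,180,195): print(v,g[v,394:426].tolist())
print("rack corner",tri(t,(419.4,209.6),s,(284.2,364.8)))
g=cv2.cvtColor(s["image"],cv2.COLOR_BGR2GRAY)
for u in(300,320,340): print(u,g[318:372,u].tolist())
goto([.6165,.298,.2],7.2)
E
```

```text
time: 3.8
eef_pos: [0.6176, 0.2971, 0.0882]
tcp_rot: [0.68, 0.733, 0.001, 0.0]
contact_force: [-1.8, -0.7, 5.6]
opening: 0.412
finger_force: 59.8
165 [190, 187, 187, 188, 188, 161, 65, 48, 40, 30, 30, 36, 25, 36, 35, 41, 42, 45, 44, 54, 67, 143, 233, 233, 232, 234, 232, 233, 240, 238, 240, 240]
180 [148, 184, 185, 183, 186, 180, 177, 131, 58, 42, 32, 31, 33, 35, 35, 35, 39, 38, 40, 44, 45, 57, 78, 158, 235, 234, 232, 234, 232, 234, 238, 238]
195 [185, 178, 156, 179, 181, 179, 184, 182, 169, 102, 50, 40, 37, 27, 38, 32, 34, 31, 35, 37, 39, 41, 45, 55, 97, 176, 234, 233, 232, 232, 234, 236]
rack corner (array([ 0.5403785 , -0.1038357 ,  0.10924768]), np.float64(0.002099496293555288))
300 [153, 153, 153, 152, 152, 152, 152, 152, 153, 153, 153, 150, 143, 140, 139, 140, 139, 139, 141, 142, 118, 67, 36, 34, 27, 19, 22, 21, 24, 22, 24, 23, 24, 21, 24, 25, 26, 21, 22, 29, 35, 31, 59, 161, 196, 197, 195, 195, 195, 194, 195, 194, 194, 192]
320 [154, 153, 153, 153, 153, 148, 142, 140, 141, 141, 142, 142, 144, 135, 95, 43, 38, 32, 25, 25, 24, 23, 24, 24, 24, 22, 24, 24, 24, 25, 22, 25, 26, 33, 35, 44, 117, 180, 196, 194, 194, 194, 194, 193, 193, 193, 193, 189, 187, 187, 187, 187, 187, 189]
340 [142, 143, 143, 143, 144, 147, 148, 117, 59, 39, 36, 30, 24, 24, 25, 24, 24, 23, 24, 22, 25, 24, 22, 24, 22, 23, 34, 38, 42, 104, 177, 197, 194, 192, 192, 192, 192, 192, 192, 191, 189, 188, 188, 187, 188, 188, 189, 189, 188, 187, 187, 187, 187, 189]
t 3.9 pos [0.6176 0.2971 0.0882] rows mm [   1.    -0.9 -111.8] turn [ 0.0019 -0.0004 -0.0515] F [-0.9 -0.1  6.1] q6 0.23
```

Gripped: opening 0.412, about 35 mm, with 60 N. I'll lift, then refine the gap centre from the sub-pixel edges in both views.

```bash
python3 -m jog '[[1,0,0,-30,0,0,0],[1,0,0,-70,0,0,0],[1,0,0,-115,0,0,0],[1,0,0,-140,0,0,0],[1,0,0,-140,0,0,0],[1,0,0,-140,0,0,0]]' 60
python3 - <<'E'
from h import *
t=cam("top");s=cam("side")
ct=lambda v:(.116706*v+380.2226,v); rt=lambda v:(.10563*v+397.4926,v)
gs=cv2.cvtColor(s["image"],cv2.COLOR_BGR2GRAY).astype(float)
A=[];Bq=[]
for u in range(296,350,3):
    c=gs[:,u]; v0=int(346-(u-300)*.31); i=v0
    while c[i]<88:i-=1
    A.append((u,i+(c[i]-88)/(c[i]-c[i+1])))
    i=v0
    while c[i]<115:i+=1
    Bq.append((u,i-(c[i]-115)/(c[i]-c[i-1])))
A=np.array(A);Bq=np.array(Bq);pa=np.polyfit(*A.T,1);pb=np.polyfit(*Bq.T,1);print(pa,pb)
def yat(p,q,x): return p[1]+(q[1]-p[1])*(x-p[0])/(q[0]-p[0])
for z in(.105,.108,.111,.114):
    o=[]
    for f,c in((ct,t),(rt,t)): o.append(yat(plane(c,*f(150),z),plane(c,*f(205),z),.59))
    for p in(pa,pb): o.append(yat(plane(s,300,np.polyval(p,300),z),plane(s,345,np.polyval(p,345),z),.59))
    print(z,np.round(o,4))
# ends of band (x extent): rows at band centre column in top
g=cv2.cvtColor(t["image"],cv2.COLOR_BGR2GRAY)
print([(v,int(g[v,int(.1112*v+388.9)])) for v in list(range(142,150))+list(range(205,216))])
for v in(146,210): print(plane(t,.1112*v+388.9,v,.111))
goto([.59,-.085,.24],7.2)
cv2.imwrite("pics/t3.png",t["image"][100:260,100:300].repeat(3,0).repeat(3,1))
E
```

```text
time: 4.5
eef_pos: [0.6166, 0.2967, 0.2259]
tcp_rot: [0.68, 0.733, -0.0, -0.0]
contact_force: [0.2, 0.8, -1.1]
opening: 0.411
finger_force: 62.8
[-3.2759317e-01  4.3687508e+02] [-3.39770075e-01  4.62745117e+02]
0.105 [-0.0749 -0.1005 -0.0709 -0.0971]
0.108 [-0.0738 -0.0992 -0.0721 -0.0982]
0.111 [-0.0726 -0.098  -0.0733 -0.0992]
0.114 [-0.0715 -0.0967 -0.0744 -0.1002]
[(142, 250), (143, 252), (144, 254), (145, 200), (146, 87), (147, 22), (148, 32), (149, 34), (205, 33), (206, 38), (207, 34), (208, 33), (209, 38), (210, 110), (211, 248), (212, 254), (213, 252), (214, 251), (215, 251)]
[ 0.64514314 -0.07858526  0.111     ]
[ 0.54050705 -0.09148892  0.111     ]
t 4.6 pos [0.6155 0.2964 0.2232] rows mm [-378.5  -53.7  -16.1] turn [-0.005   0.001  -0.0517] F [-0.3 -0.9 -1.9] q6 0.23
```

The band is at z of about 0.110: clamp edge y −0.073 and rack edge −0.0985 at x 0.59, 25.3 mm across including the liners. The band runs from x 0.5405 to 0.645, so its middle is x 0.593. I'll carry the wedge over it.

```bash
python3 -m jog '[[1,-30,-4,0,0,0,-0.051],[1,-75,-10,0,0,0,-0.051],[1,-125,-17,0,0,0,-0.051],[1,-175,-23,0,0,0,-0.051],[1,-223,-30,0,0,0,-0.051],[1,-272,-36,0,0,0,-0.051],[1,-320,-43,0,0,0,-0.051],[1,-355,-48,0,0,0,-0.051],[1,-373,-50,0,0,0,-0.051],[1,-380,-51,0,0,0,-0.051],[1,-380,-51,0,0,0,-0.051],[1,-380,-51,0,0,0,-0.051]]' 60
python3 - <<'E'
from h import *
t=cam("top");s=cam("side")
goto([.593,-.0862,.18],7.15)
cv2.imwrite("pics/c4.png",np.hstack([cv2.resize(s["image"][234:384,200:400],(400,300),interpolation=cv2.INTER_CUBIC),cv2.resize(t["image"][110:260,320:512],(400,300),interpolation=cv2.INTER_CUBIC)]))
E
```

```text
time: 5.8
eef_pos: [0.5941, -0.0845, 0.2259]
tcp_rot: [0.661, 0.75, 0.0, -0.001]
contact_force: [-0.1, 0.5, -0.3]
opening: 0.408
finger_force: 62.8
t 5.9 pos [ 0.5942 -0.0843  0.2263] rows mm [-1.7 -1.4 46.3] turn [-0.0002 -0.0005  0.0023] F [ 0.3 -0.6 -1.3] q6 -0.44
```

View pics/c4.png

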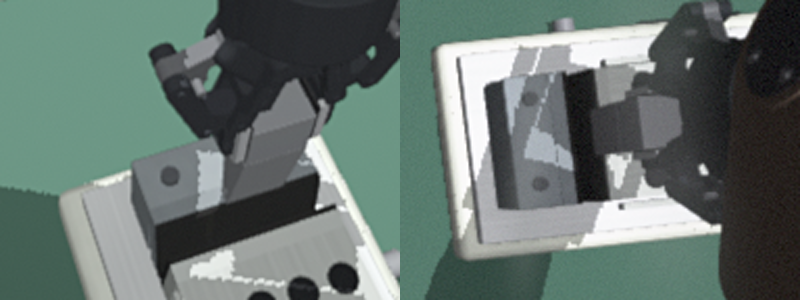

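The wedge hangs over the gap. In top pixels its lower +y edge is near (412, 162–185), and its lower end is near (314,333) in the side view. I'll zoom in to check the held pose numerically.

```bash
python3 - <<'E'
from h import *
t=cam("top");s=cam("side");st=get_state();M=Ro.from_quat(st["tcp_rot"]);p=st["eef_pos"];print(p)
def W(x,y,up): # assume wedge centred on tcp; tool y=wedge x, tool x=wedge y
    return p+M.apply(np.array([y,x,.0822-up])/1e3*[1,1,1000])
for lab,y,up in(("bot+y",4,0),("bot-y",-4,0),("hd66+y",13.2,.066),("hd66-y",-13.2,.066)):
    print(lab,*[(n,proj(c,W(x,y,up)).round(1)) for n,c in(("top",t),("side",s)) for x in(-18,18)])
def cr(c,u,v,w,h): return cv2.convertScaleAbs(cv2.resize(c["image"][v:v+h,u:u+w],(400,400),interpolation=cv2.INTER_CUBIC),alpha=1.8)
cv2.imwrite("pics/c5.png",np.hstack([cr(s,290,265,80,80),cr(t,395,140,70,70)]))
E
```

```text
[ 0.59425119 -0.0846123   0.22650201]
bot+y ('top', array([415.5, 187.4])) ('top', array([412.9, 164.4])) ('side', array([311.8, 330.4])) ('side', array([339.8, 321.3]))
bot-y ('top', array([420.6, 186.8])) ('top', array([417.9, 163.9])) ('side', array([314.4, 336.5])) ('side', array([342.7, 327.3]))
hd66+y ('top', array([428.1, 186.1])) ('top', array([425.1, 160.6])) ('side', array([313.7, 296.5])) ('side', array([344.1, 287.2]))
hd66-y ('top', array([446.5, 184.1])) ('top', array([443.5, 158.7])) ('side', array([323.5, 318.1])) ('side', array([354.7, 308.1]))
```

View pics/c5.png

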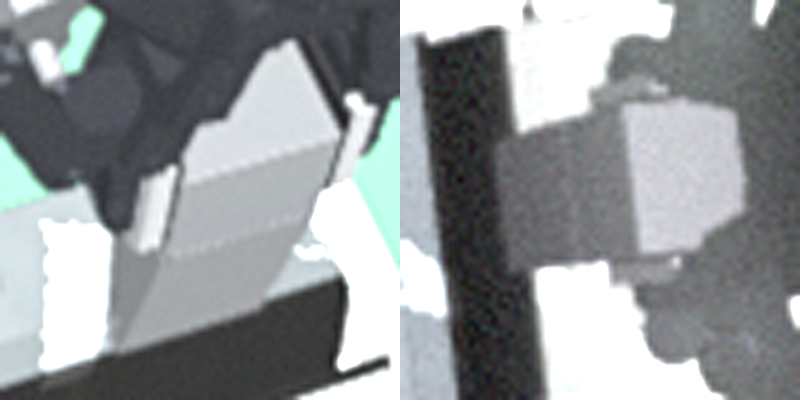

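The measured edges sit about 1 px, or +1.3 mm in y, from the TCP-centred prediction, and the wedge isn't tilted. I'll apply −1.7 mm in tool x and lower it.

```bash
python3 -m jog '[[1,-1.7,-1,15,0,0,0],[1,-1.7,-1,30,0,0,0],[1,-1.7,-1,40,0,0,0],[1,-1.7,-1,48,0,0,0],[1,-1.7,-1,52,0,0,0],[1,-1.7,-1,52,0,0,0]]' 60; python3 -c "
from h import *
goto([.593,-.0863,.15],7.15)"
```

```text
time: 6.6
eef_pos: [0.5929, -0.0877, 0.1735]
tcp_rot: [0.662, 0.75, -0.0, -0.001]
contact_force: [-0.4, 0.0, -0.7]
opening: 0.412
finger_force: 62.8
t 6.6 pos [ 0.5929 -0.0877  0.1735] rows mm [ 1.4  0.3 23.5] turn [-0.0015 -0.0007  0.    ] F [-0.4  0.  -0.7] q6 -0.44
```

```bash
python3 -m jog '[[1,0.7,0,4,0,0,0],[1,0.7,0,8,0,0,0],[1,0.7,0,11,0,0,0],[1,0.7,0,11,0,0,0],[1,0.7,0,11,0,0,0]]'; python3 -m jog '[[1,0,0,2,0,0,0],[1,0,0,4,0,0,0],[1,0,0,4,0,0,0]]'
```

```text
time: 7.1
eef_pos: [0.5933, -0.0871, 0.1635]
tcp_rot: [0.662, 0.75, 0.0, -0.0]
contact_force: [-0.6, 0.3, -0.9]
opening: 0.41
finger_force: 62.8
time: 7.4
eef_pos: [0.5935, -0.0874, 0.1595]
tcp_rot: [0.662, 0.75, -0.0, 0.001]
contact_force: [1.8, -1.3, -1.9]
opening: 0.415
finger_force: 62.9
```

```bash
for i in 1 2 3; do :; done; python3 -m jog '[[1,0,0,2,0,0,0],[1,0,0,3,0,0,0],[1,0,0,3,0,0,0]]' | grep -E "eef|contact"; python3 -m jog '[[1,0,0,1.5,0,0,0],[1,0,0,3,0,0,0],[1,0,0,3,0,0,0]]' | grep -E "eef|contact"; python3 -m jog '[[1,0,0,1.5,0,0,0],[1,0,0,3,0,0,0],[1,0,0,3,0,0,0]]'| grep -E "eef|contact"
```

```text
eef_pos: [0.5937, -0.0876, 0.1576]
contact_force: [-0.5, -3.8, 4.0]
eef_pos: [0.5943, -0.0879, 0.155]
contact_force: [-0.9, -1.8, 3.9]
eef_pos: [0.5947, -0.0881, 0.1524]
contact_force: [0.2, -3.0, 5.7]
```

Contact at about 36 mm deep, with a light press. I'll press on while drifting to −y along the clamp's slope.

```bash
python3 -m jog '[[1,-0.5,0,1.5,0,0,0],[1,-0.8,0,3,0,0,0],[1,-0.8,0,3,0,0,0]]' | grep -E "eef|contact"; python3 -m jog '[[1,-0.3,0,1.5,0,0,0],[1,-0.6,0,3,0,0,0],[1,-0.6,0,3,0,0,0]]' | grep -E "eef|contact"; python3 -m jog '[[1,-0.2,0,1.5,0,0,0],[1,-0.5,0,3,0,0,0],[1,-0.5,0,3,0,0,0]]'| grep -E "eef|contact|open"
```

```text
eef_pos: [0.5948, -0.0887, 0.1492]
contact_force: [0.0, -2.7, 4.8]
eef_pos: [0.5949, -0.0891, 0.1462]
contact_force: [0.1, -2.4, 5.4]
eef_pos: [0.5949, -0.0896, 0.1431]
contact_force: [1.3, -2.7, 5.4]
opening: 0.409
```

```bash
python3 -m jog '[[1,-0.3,0,1.5,0,0,0],[1,-0.6,0,3,0,0,0],[1,-0.6,0,3,0,0,0]]' | grep -E "eef|contact"; python3 -m jog '[[1,-0.3,0,1,0,0,0],[1,-0.5,0,2,0,0,0],[1,-0.5,0,2,0,0,0]]' | grep -E "eef|contact"; python3 -m jog '[[1,-0.2,0,1,0,0,0],[1,-0.3,0,2,0,0,0],[1,-0.3,0,2,0,0,0]]'| grep -E "eef|contact|open"
```

```text
eef_pos: [0.5949, -0.0901, 0.14]
contact_force: [0.3, -1.5, 4.6]
eef_pos: [0.5949, -0.0904, 0.1381]
contact_force: [0.9, -2.7, 5.3]
eef_pos: [0.595, -0.0904, 0.1378]
contact_force: [-3.0, -0.5, 12.7]
opening: 0.412
```

Descent has stalled at TCP z 0.1378 and the force is rising, so the rack is home. I'll press a little more to seat the wedge.

```bash
python3 -m jog '[[1,0,0,1.5,0,0,0],[1,0,0,1.5,0,0,0],[1,0,0,1.5,0,0,0]]' | grep -E "eef|contact"; python3 -m jog '[[1,0,0,1.5,0,0,0],[1,0,0,1.5,0,0,0],[1,0,0,1.5,0,0,0]]'| grep -E "eef|contact|open"
```

```text
eef_pos: [0.5951, -0.0904, 0.1376]
contact_force: [-5.0, 0.6, 16.9]
eef_pos: [0.5952, -0.0904, 0.1374]
contact_force: [-7.6, 0.5, 21.6]
opening: 0.412
```

```bash
python3 -m jog '[[1,0,0,-3,0,0,0],[1,0,0,-3,0,0,0],[0.3,0,0,-3,0,0,0],[0.3,0,0,-3,0,0,0],[0.3,0,0,-3,0,0,0],[0.3,0,0,-3,0,0,0]]'; python3 -m jog '[[0.3,0,0,-8,0,0,0],[0.3,0,0,-30,0,0,0],[0.3,0,0,-70,0,0,0],[0.3,0,0,-110,0,0,0],[0.3,-50,0,-130,0,0,0],[0.3,-100,0,-130,0,0,0],[0.3,-150,0,-130,0,0,0],[0.3,-200,0,-130,0,0,0],[0.3,-250,0,-130,0,0,0],[0.3,-300,0,-130,0,0,0],[0.3,-300,0,-130,0,0,0],[0.3,-300,0,-130,0,0,0]]'
python3 - <<'E'
from h import *
t=cam("top");s=cam("side")
cv2.imwrite("pics/c6.png",np.hstack([cv2.resize(s["image"][234:384,200:400],(400,300),interpolation=cv2.INTER_CUBIC),cv2.resize(t["image"][135:210,350:450],(400,300),interpolation=cv2.INTER_CUBIC)]))
E
```

```text
time: 11.3
eef_pos: [0.593, -0.09, 0.1334]
tcp_rot: [0.662, 0.75, -0.0, -0.001]
contact_force: [0.8, -0.4, 0.1]
opening: 0.701
finger_force: 0.0
time: 12.5
eef_pos: [0.6306, -0.3893, 0.2639]
tcp_rot: [0.662, 0.749, 0.0, -0.001]
contact_force: [-0.0, -0.6, 0.7]
opening: 0.7
finger_force: 0.0
```

View pics/c6.png

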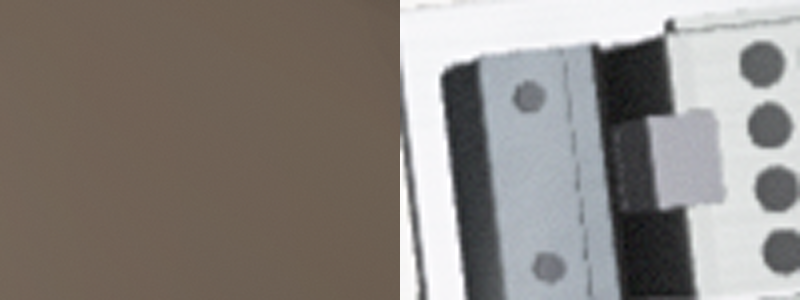

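In the top view the wedge stands in the gap and the rack has moved away, with the dark band wider. The arm blocks the side camera, so I'll move it off and measure the rack shift and wedge height.

```bash
python3 -m jog '[[0.3,-50,-20,0,0,0,0],[0.3,-100,-60,0,0,0,0],[0.3,-150,-100,0,0,0,0],[0.3,-180,-140,0,0,0,0],[0.3,-200,-180,0,0,0,0],[0.3,-200,-180,0,0,0,0]]'|grep eef
python3 - <<'E'
from h import *
t=cam("top");s=cam("side")
g=cv2.cvtColor(t["image"],cv2.COLOR_BGR2GRAY).astype(float)
for v in(152,156,160,196,200,204):
    r=g[v];i=int(.1112*v+388.9)
    j=i
    while r[j]<135:j+=1
    k=i
    while r[k]<108:k-=1
    ur=j-(r[j]-135)/(r[j]-r[j-1]);ul=k+(r[k]-108)/(r[k]-r[k+1])
    a,b,c=[plane(t,u,v,.11) for u in(ul,ur,.10563*v+397.4926)]
    print(v,"width",np.linalg.norm(a-b).round(4),"rack shift",np.linalg.norm(b-c).round(4))
cv2.imwrite("pics/c7.png",np.hstack([cv2.resize(s["image"][254:374,240:400],(400,300),interpolation=cv2.INTER_CUBIC),cv2.resize(t["image"][150:195,390:450],(400,300),interpolation=cv2.INTER_CUBIC)]))
E
```

```text
eef_pos: [0.4752, -0.6098, 0.2652]
152 width 0.0318 rack shift 0.0056
156 width 0.0312 rack shift 0.0055
160 width 0.0314 rack shift 0.0056
196 width 0.032 rack shift 0.0064
200 width 0.0317 rack shift 0.0066
204 width 0.0318 rack shift 0.0066
```

View pics/c7.png

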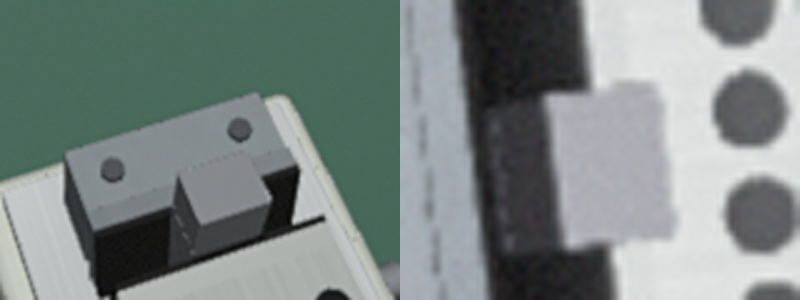

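The wedge is upright and centred along the gap. The rack has shifted about 6.1 mm, and the force climbed from 5 to 21 N with almost no further travel, so it is seated. One height check, then hand in.

```bash
python3 - <<'E'
from h import *
t=cam("top");s=cam("side")
B=np.array([[147,95],[258,85],[274,236],[168,246]]).mean(0)/6.667+[390,150]-.4
D=np.array([[177,180],[247,153],[271,192],[200,225]]).mean(0)/2.5+[240,254]-.3
X,e=tri(t,B,s,D);print(X,e,get_state()["time"])
if abs(X[2]-.154)<.004: print(workorder.sign_off())
E
```

```text
[ 0.59511807 -0.08834286  0.15244985] 0.0010831770886785468 13.4
the job is handed in; nothing more can be done
None
```

The job is handed in at 13.4 s: the wedge stands upright and tight mid-gap, and the rack has moved about 6 mm, which puts it against its end stop. I left the spacer untouched in its stand. The wedge top measured z 0.152 m against 0.154 m expected, within camera accuracy.

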